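# Index the mitre gauge one hole

### The job

Set the mitre gauge to the angle marked by the red stud: hook the fingertips through the pull ring of the spring index pin, lift the pin out of its hole, swing the arm one hole over to the red stud and let the pin drop fully home there, then leave it alone. Only hook and push the ring: do not grip its bar between the fingers or force it, and do not shift the things standing around.

Things in the scene. Friction and masses are not known exactly. Their poses are not given: they have to be found in the camera images.
- mitre_base: fixed plywood board of the mitre gauge, 255 x 180 mm, top at 15 mm. Origin on the bench under the arm's pivot; x points from the pivot to the middle hole (about to the robot's left), z up. On it a steel arc, 12 mm thick, with five square holes 150 mm from the pivot, at -24, -12, 0, +12, +24 degrees (counter-clockwise positive)
- mitre_arm (a joint): angle (rad) of the aluminium arm with a blue fence (arm 30 mm wide, top at 40 mm) about its upright pivot; 0 = middle hole, where it starts; counter-clockwise from above is positive; one hole = 0.209. Takes 0.12 N m to turn, stays where left; locked while the pin is in a hole (play 0.01)
- index_pin (a joint): height (m) of the spring pin in the arm, 150 mm from the pivot: 0 = fully home in a hole, 0.012 = tip clears or rests on the arc, 0.032 = upper stop. Slides straight up; a spring and its weight press it down with 5 N at 0, 9 N at the stop. The round tip finds its hole within 4 mm
- pull_ring: steel ring fixed on the pin's top: bar 8 mm thick, opening 60 mm. Origin: centre of the opening, 107 mm above the bench with the pin home, 26 mm further out than the pin. It leans outward (away from the pivot) 50 degrees from upright: x = in its plane to its highest part, y = sideways, z = ring axis, up and back to the pivot, 40 degrees from vertical. Closed fingers enter along -z; free space below
- red_stud: low red marker button, 14 mm wide, 7 mm tall, on the board's rim 185 mm from the pivot, in line with the hole next to the middle one, either on the near or on the far side; fixed; origin at the centre of its underside
- white_stud: the same button in white, in line with the hole on the other side of the middle one; fixed
- pointer (a point): point on the arm's centre line, 185 mm from the pivot, just beyond the yellow nose of the arm and 30 mm above the bench; stands over a stud when the arm is in that stud's hole
- ink_jar_a: black ink jar, 66 mm wide, 100 mm tall, loose, left of the gauge
- red_label_tin: round red and black tin, 98 mm wide, 150 mm tall, loose, left of the gauge
- glue_bottle: small white bottle with a blue cap lying on its side, 78 x 35 x 35 mm, loose, right of the gauge
- ink_jar_b: black ink jar, 66 mm wide, 100 mm tall, loose, right of the gauge
- beaker: clear empty beaker, 65 mm wide, 85 mm tall, loose, left of the gauge
- paste_tub: dark blue tub with a white lid, 115 mm wide, 86 mm tall, loose, right of the gauge

How it is judged:
On the way, in this order (a step that is already met when the one before it is completed fails the run):
1. the index pin is lifted clear of its hole (value of joint index_pin above 0.0125 m), for 0.1 s.
2. the arm is swung to the hole at the red stud (horizontal distance between pointer and red_stud below 0.012 m), for 0.1 s.
At the end, for the whole second after the job is handed in: the arm's pointer stands within 12 mm of the red stud seen from above, the pin is down in that hole to within 3 mm of fully home, and the arm is still (horizontal distance between pointer and red_stud below 0.012 m and value of joint index_pin below 0.003 m and velocity of joint mitre_arm between -0.02 and 0.02 rad/s); the robot touches nothing.
It fails at once if the pull ring is forced or squeezed with more than 35 N (contact force between the fingers and pull_ring above 35 N).
It fails at once if the ring's bar is gripped between the fingers (contact force between the fingers and pull_ring above 2 N and distance between the grasp point and pull_ring between 0.027 and 0.041 m and z of the grasp point in the frame of pull_ring between -0.008 and 0.008 m).
It fails at once if one of the things standing around is shifted, knocked over or lifted (moved more than 25 mm) (distance of any of ink_jar_a, red_label_tin, glue_bottle, ink_jar_b, beaker, paste_tub from where it was at the start of the episode above 0.025 m).
It also fails if it takes over 45 s, if anything falls off the work surface, if the arm or the gripper's body presses on something with over 40 N, if the wrist force passes 120 N, or if a joint passes its speed limit or range.

### The arm

A 6-joint arm with a two-finger parallel gripper is mounted at the origin on the work surface; the furniture and walls round the work are solid. World frame = base frame: x ahead of the robot, y to its left, z up, the work surface at z = 0. Lengths are in m, angles in rad, forces in N, time in s.
With the tool pointing down it reaches from about 0.425 to 1.125 m from the base axis. Payload 14.9 kg.
Tool frame: the origin (TCP) lies midway between the tips of the shut fingers; the grasp point (between the pads) lies 19 mm behind it; z points along the fingers, y is the direction in which the jaws open and shut (so a half turn about z gives the same grasp; the last joint's range is limited). The gripper opens to 91 mm and grips with 3 to 60 N. Pads are 32 mm wide; open, the fingers measure 118 mm over their backs; the gripper's body (76 mm by 178 mm) begins 60 mm behind the grasp point.
Start: joints at [-1.269, 0.379, 1.734, -0, 1.028, -0.033], TCP at [0.23, -0.661, 0.214] pointing down, gripper open.
Joint ranges: [-2.77, 2.77], [-0.74, 2.19], [0, 2.66], [-1.06, 4.2], [0.31, 2.87], [-3.08, 3.08]. Speed limits (rad/s): [1.89, 1.89, 2.39, 3.14, 3.14, 3.14].

### API

Orientations are given as a unit quaternion [x, y, z, w].
In Python, from station import manip gives the robot as it stands.
- The arm moves only by the tool send_rows, never from a script. Its argument "increments" is text: rows parted by semicolons, each of 7 numbers parted by spaces: the finger opening in mm, from 0 to 91.2, then the shift along the tool's x, y, z as a fraction of full scale, then the turn, a rotation vector about the tool's x, y, z as a fraction of full scale. In form: hand x y z rx ry rz; .... A call has 1 to 8 rows; each row is the pose to reach, as a shift and turn from the pose commanded when the call began, along the tool's axes at that moment; what a row does not reach only later rows make up. Full scale, the value 1, is 150 mm for a shift and 30 degrees for a turn. A row lasts 1/10 s, in which the tool goes at most 50 mm and 8.59 degrees, less where a joint would pass 70% of its speed; a pose out of reach is approached as far as the arm can. A call with a number of a shift or a turn outside -1 to 1 is refused whole. A call with a gripper value outside its range is refused whole. The fingers move at their own pace and stop on an object; the grip force is fixed at half the most. Time passes only in rows, so rows that repeat a pose let the fingers close. It gives the time, the measured TCP pose, the force and the opening at its end, in the units of the state.
- manip.observe(): the state, without advancing time (a new reading comes with each control period).
- manip.snapshot(name): name is "scene" or "top" or "wrist"; returns a dict with "pixels" (400x640x3 uint8, blue, green, red), "fx", "fy", "cx", "cy" (pixels), "xyz" and "rotation" of the camera in the world; the wrist camera has in their place "T_tool_cam" (4x4, takes a point from camera to tool coordinates, whose origin is the TCP and whose axes are the flange's). Camera axes: x right, y down, z forward; pixel columns grow to the right and rows downward; lengths in m; the calibration is good to about 2 mm. The wrist camera is an equidistant fisheye: a pixel r from the principal point sees the ray r / f radians off the axis. A picture is of the moment at which its call begins: read the wrist's pose just before it. There is no depth.
- manip.finish_job(): hands the job in, once; it reports no verdict.
Trained networks look in a picture, given as the dict that the camera call returned (one of the last four; its "shot" number tells which), for a name from the list of things; names that differ only in an ending like _2 or _b are one class to them, and where a whole thing is asked for, a point or a joint stands for the part that bears it (a point fixed in the world has none). Each returns a list of dicts, best first, with "score" (0 to 1); they miss things now and then, are a little off and sometimes report something else, mostly with a low value. They report only what shows in the picture. A call takes as long as a camera call.
- manip.search_frame(picture, name): "position" ([column, row] in pixels, amid what is visible of it).
The state is a dict: "time": time; "joint_pos": joint angles; "dq": joint speeds; "joint_efforts": joint torques, N m; "tool_pos": TCP position; "tcp_rot": TCP orientation; "ft_force": force on the tool from outside, world axes, zero at the start; "ft_torque": the same for the moment, N m; "gripper_width": finger opening in m.
Only numpy, scipy, OpenCV 4.12 (cv2) and the standard library are available. Lean on these libraries where they do the work, as an engineer would, in place of code of your own. Each camera call takes 0.05 s, during which the arm holds its last target. There are 200 camera calls.

## Working session

There is one attempt and no reset: what is moved stays moved. The work goes in short steps, Python scripts to look and compute and a tool call to move; the robot and the scene stay as the last step left them, time stands still between calls to the robot, and variables do not carry over. Pictures are saved under pics/ and viewed, on a budget of 10 in all, crops included, one or two more only if the job needs it, and the job is handed in when it is done.

Besides the shell and the picture viewer there is one more tool, called after ">>>" as a command line: name --argument value ..., lists and objects as JSON in quotes. send_rows: Moves the arm, as the interface text tells. Its arguments: {"type":"object","properties":{"increments":{"type":"string"}},"required":["increments"]}

```bash
mkdir -p pics; ls
cat > h.py <<'E'
import numpy as np,cv2
from station import manip
from scipy.spatial.transform import Rotation as R
def ray(p,u,v):
    d=np.array([(u-p['cx'])/p['fx'],(v-p['cy'])/p['fy'],1.]);return np.array(p['rotation']).reshape(3,3)@d
def onz(p,u,v,z):
    d=ray(p,u,v);o=np.array(p['xyz']);return o+d*(z-o[2])/d[2]
def proj(p,X):
    c=np.array(p['rotation']).reshape(3,3).T@(np.array(X)-p['xyz']);return [p['fx']*c[0]/c[2]+p['cx'],p['fy']*c[1]/c[2]+p['cy']]
E
python3 - <<'E'
from h import *
print(manip.observe())
for n in ['top','scene']:
    p=manip.snapshot(n);cv2.imwrite(f'pics/{n}0.png',p['pixels']);print(n,p['fx'],p['cx'],p['cy'],p['xyz'],np.round(p['rotation'],4).tolist())
    for t,z in [('mitre_base',.015),('pull_ring',.107),('red_stud',.018),('white_stud',.018),('index_pin',.06),('ink_jar_a',.1),('red_label_tin',.15),('glue_bottle',.03),('beaker',.08),('paste_tub',.086)]:
        for r in manip.search_frame(p,t)[:2]: print(t,round(r['score'],2),np.round(r['position'],1),onz(p,*r['position'],z).round(3))
E
```

```text
pics
{'time': 0.0, 'joint_pos': array([-1.26933300e+00,  3.79378227e-01,  1.73481503e+00,  1.61868480e-05,
        1.02852817e+00, -3.33248476e-02]), 'dq': array([ 1.74964396e-05,  8.99990245e-04,  3.60656077e-04,  1.88780523e-03,
       -2.49752980e-04, -1.88909231e-04]), 'joint_efforts': array([-2.46601310e-03, -7.63716602e+01, -4.34377813e+01,  6.47981325e-02,
        4.23479662e-02, -1.80743365e-05]), 'tool_pos': array([ 0.22985432, -0.66073782,  0.21329251]), 'tcp_rot': array([ 9.86022834e-01,  1.66609283e-01, -6.85726859e-05, -5.60248769e-04]), 'ft_force': array([ 0.13980559, -0.1071779 , -1.26168176]), 'ft_torque': array([-0.01615871, -0.02083419, -0.03240967]), 'gripper_width': 0.09112813106780544}
top 445.1201404193253 319.9198025016244 210.1105469638943 [0.23558142 0.11778713 1.20757094] [0.7129, -0.6983, 0.0464, -0.0451]Traceback (most recent call last):
  File "<stdin>", line 6, in <module>
  File "h.py", line 7, in onz
    d=ray(p,u,v);o=np.array(p['xyz']);return o+d*(z-o[2])/d[2]
  File "h.py", line 5, in ray
    d=np.array([(u-p['cx'])/p['fx'],(v-p['cy'])/p['fy'],1.]);return np.array(p['rotation']).reshape(3,3)@d
                                                                    ~~~~~~~~~~~~~~~~~~~~~~~~~~~~~~~^^^^^
ValueError: cannot reshape array of size 4 into shape (3,3)
```

Camera rotation is a quaternion.

```bash
sed -i "s/np.array(p\['rotation'\]).reshape(3,3)/R.from_quat(p['rotation']).as_matrix()/" h.py
python3 - <<'E'
from h import *
for n in ['top','scene']:
    p=manip.snapshot(n);cv2.imwrite(f'pics/{n}0.png',p['pixels']);print(n,p['fx'],p['cx'],p['cy'],p['xyz'],np.round(p['rotation'],4).tolist())
    for t,z in [('mitre_base',.015),('pull_ring',.107),('red_stud',.018),('white_stud',.018),('index_pin',.06),('ink_jar_a',.1),('red_label_tin',.15),('glue_bottle',.03),('beaker',.08),('paste_tub',.086)]:
        for r in manip.search_frame(p,t)[:2]: print(t,round(r['score'],2),np.round(r['position'],1),onz(p,*r['position'],z).round(3))
E
```

```text
top 445.1201404193253 319.9198025016244 210.1105469638943 [0.23558142 0.11778713 1.20757094] [0.7129, -0.6983, 0.0464, -0.0451]
pull_ring 0.83 [288.1 194.9] [0.416 0.198 0.107]
index_pin 0.68 [272.8 197.1] [0.417 0.241 0.06 ]
ink_jar_a 0.93 [218.3 240.2] [0.299 0.368 0.1  ]
ink_jar_a 0.89 [397.4 223.8] [ 0.349 -0.077  0.1  ]
red_label_tin 0.75 [172.7 201.3] [0.387 0.471 0.15 ]
red_label_tin 0.57 [215.1 239. ] [0.299 0.365 0.15 ]
glue_bottle 0.67 [410.7 193.8] [ 0.438 -0.125  0.03 ]
beaker 0.75 [215.4 180.8] [0.453 0.388 0.08 ]
beaker 0.22 [459.  199.8] [ 0.417 -0.239  0.08 ]
paste_tub 0.82 [460.7 198.5] [ 0.419 -0.241  0.086]
scene 496.6721496458927 329.2604023488778 199.2148914967887 [-0.55510847  0.76345883  0.68909888] [-0.4053, 0.7544, -0.4571, 0.2402]
mitre_base 0.84 [321.4 219.7] [0.417 0.132 0.015]
pull_ring 0.53 [292.5 199.4] [0.408 0.224 0.107]
red_stud 0.34 [423.  187.3] [ 0.408 -0.231  0.018]
index_pin 0.58 [296.8 199.5] [0.479 0.171 0.06 ]
ink_jar_a 0.97 [402.3 199.5] [ 0.268 -0.017  0.1  ]
ink_jar_a 0.63 [250.9 266.1] [0.215 0.433 0.1  ]
red_label_tin 0.97 [194.9 242.4] [0.284 0.518 0.15 ]
glue_bottle 0.19 [224.7 233.5] [0.469 0.387 0.03 ]
beaker 0.68 [222.4 234.5] [0.39  0.422 0.08 ]
paste_tub 0.68 [424.4 186. ] [ 0.315 -0.139  0.086]
```

View pics/top0.png

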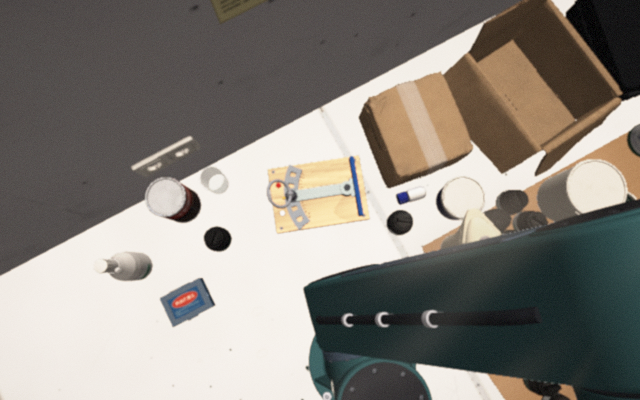

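View pics/scene0.png

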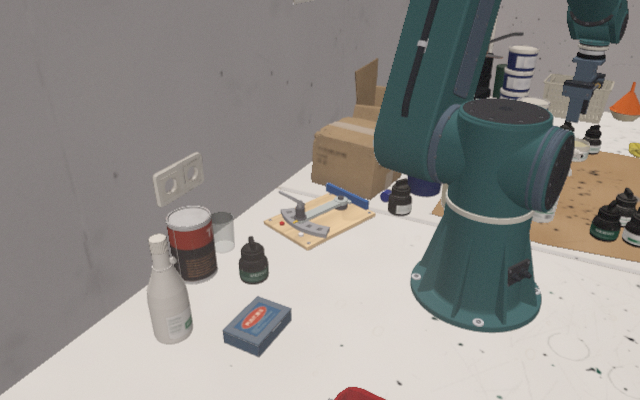

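Run:
```python
from h import *
p=manip.snapshot('top');im=p['pixels'][145:245,255:385];cv2.imwrite('pics/top_crop.png',cv2.resize(im,None,fx=6,fy=6,interpolation=cv2.INTER_CUBIC))
b,g,r=[p['pixels'][...,i].astype(int) for i in range(3)]
m=((r>130)&(g<90)&(b<90));m[:,:255]=0;m[:,385:]=0;m[245:]=0;m[:145]=0
v,u=np.nonzero(m);print('red',len(u),u.mean(),v.mean(),onz(p,u.mean(),v.mean(),.02))
for q in [(0,275),(200,180),(330,107),(560,0)]:print(q,onz(p,*q,0.).round(3))
```

```text
red 9 278.0 185.0 [0.45656574 0.23212153 0.02      ]
(0, 275) [0.2  0.97 0.  ]
(200, 180) [0.47  0.449 0.   ]
(330, 107) [0.687 0.095 0.   ]
(560, 0) [ 1.026 -0.571  0.   ]
```

View pics/top_crop.png

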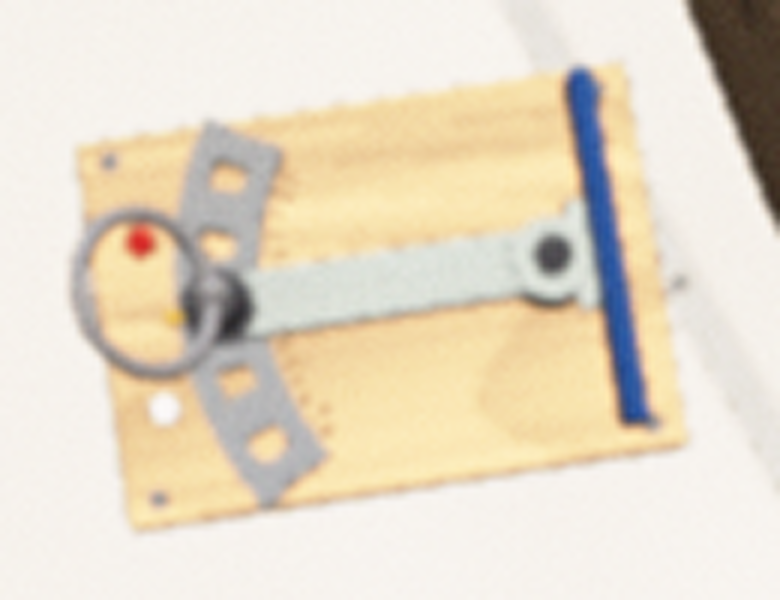

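```bash
cat >> h.py <<'E'
def inc(P,Q,obs=None):
    """increments (fractions) from current pose to position P, matrix Q"""
    s=obs or manip.observe();R0=R.from_quat(s['tcp_rot'])
    d=R0.inv().apply(np.array(P)-s['tool_pos'])/.15
    w=(R0.inv()*R.from_matrix(Q)).as_rotvec()/np.deg2rad(30)
    k=max(1,abs(d).max(),abs(w).max()); return np.round(d,3),np.round(w,3),round(k,2)
E
python3 - <<'E'
from h import *
p=manip.snapshot('top');f=lambda u,v,z:onz(p,255+(u-2.5)/6,145+(v-2.5)/6,z)
r=f(141,241,.02);w=f(164,408,.02);pv=f(553,253,.045);rg=f(150,293,.107)
for c in [(78,147),(622,65),(688,442),(135,528)]:print('corner',f(*c,.015).round(4))
print('red',r,'white',w,'pivot',pv,'ring',rg,'studdist',np.hypot(*(r-w)[:2]))
m=(r+w)/2;d=(m-pv)[:2];print('pivot->mid',np.hypot(*d),np.degrees(np.arctan2(d[1],d[0])))
e=(w-r);print('perp yaw',np.degrees(np.arctan2(e[1],e[0]))+90)
d=(rg-pv)[:2];print('ring r',np.hypot(*d),np.degrees(np.arctan2(d[1],d[0])))
print('stack at z.1,.3',onz(p,597,188,.1),onz(p,597,188,.3))
q=manip.snapshot('scene')
for z in (.1,.2,.3,.4):print(z,proj(q,onz(p,597,188,z)),'box',proj(q,onz(p,362,105,z)),'box2',proj(q,onz(p,445,70,z)))
E
```

```text
corner [0.5011 0.2625 0.015 ]
corner [0.5447 0.015  0.015 ]
corner [ 0.3716 -0.0163  0.015 ]
corner [0.3278 0.2308 0.015 ]
red [0.45725842 0.2319183  0.02      ] white [0.38150288 0.21914079 0.02      ] pivot [0.45104456 0.04729334 0.045     ] ring [0.41905151 0.21908224 0.107     ] studdist 0.07682555773180175
pivot->mid 0.18102692826352043 100.07357786621286
perp yaw -80.42616190839638
ring r 0.17474261484091996 100.54960380124955
stack at z.1,.3 [ 0.45098912 -0.58272122  0.1       ] [ 0.4120918  -0.45622668  0.3       ]
0.1 [np.float64(493.30387984657625), np.float64(135.70415744883283)] box [np.float64(311.21847698949637), np.float64(152.59423124203445)] box2 [np.float64(349.1388367059118), np.float64(130.23203310673972)]
0.2 [np.float64(490.0276583647975), np.float64(111.73154673329425)] box [np.float64(315.0713921323688), np.float64(125.76546873878375)] box2 [np.float64(351.21135868161576), np.float64(106.94470987452227)]
0.3 [np.float64(486.3469717925135), np.float64(84.79940345360136)] box [np.float64(319.3678089268467), np.float64(95.84849898478909)] box2 [np.float64(353.54363121625556), np.float64(80.73877091875733)]
0.4 [np.float64(482.18199290222844), np.float64(54.323619648829094)] box [np.float64(324.188979705984), np.float64(62.27754270240959)] box2 [np.float64(356.187751034108), np.float64(51.02884572381359)]
```

>>> send_rows --increments "0 0 0 -0.33 0 0 0; 0 0 0 -0.66 0 0 0; 0 0 0 -1 0 0 0; 0 0.3 -0.15 -1 0 0 -0.25; 0 0.6 -0.3 -1 0 0 -0.5; 0 0.9 -0.45 -1 0 0 -0.75; 0 0.9 -0.45 -1 0 0 -0.9; 0 0.9 -0.45 -1 0 0 -0.9"

```text
time: 2.15
tool_pos: [0.3362, -0.5522, 0.3642]
tcp_rot: [0.919, 0.394, -0.0, 0.0]
ft_force: [-0.8, -1.0, 0.8]
gripper_width: 0.0301
```

```bash
cat >> h.py <<'E'
PIV=np.array([.451,.0473,0])
def target(ang,back,x=0.,z=0.,tilt=40,r=.176):
    """TCP pose: ring centre at arm angle ang(deg), back along ring axis, x in ring plane, z world lift"""
    a=np.deg2rad(99.9+ang);o=np.array([np.cos(a),np.sin(a),0]);t=np.array([o[1],-o[0],0]);u=np.array([0,0,1.])
    c=np.cos(np.deg2rad(tilt));s=np.sin(np.deg2rad(tilt))
    Z=s*o-c*u;X=c*o+s*u
    return PIV+r*o+.107*u-back*Z+x*X+z*u,np.c_[X,t,Z]
E
python3 - <<'E'
from h import *
s=manip.observe();print(s['tool_pos'],R.from_quat(s['tcp_rot']).as_matrix().round(3),s['joint_pos'].round(2),s['ft_force'])
print(inc([.52,-.33,.42],target(0,0,tilt=0)[1],s),target(0,.12))
E
```

```text
[ 0.33621649 -0.55221806  0.36422892] [[ 0.69   0.724  0.   ]
 [ 0.724 -0.69  -0.   ]
 [-0.     0.    -1.   ]] [-1.06  0.16  1.73 -0.    1.25 -0.3 ] [-0.84192981 -0.95735894  0.81383093]
(array([ 1.918, -0.136, -0.372]), array([ 1.000e-03,  1.000e-03, -1.785e+00]), np.float64(1.92)) (array([0.43400215, 0.14469331, 0.19892533]), array([[-0.13170533,  0.98510933, -0.1105139 ],
       [ 0.75463753,  0.1719291 ,  0.63321607],
       [ 0.64278761,  0.        , -0.76604444]]))
```

>>> send_rows --increments "0 0.3 -0.02 -0.1 0 0 -0.25; 0 0.6 -0.05 -0.2 0 0 -0.5; 0 0.9 -0.07 -0.3 0 0 -0.75; 0 1 -0.07 -0.35 0 0 -0.9; 0 1 -0.07 -0.35 0 0 -0.9"

```text
time: 2.65
tool_pos: [0.4327, -0.4372, 0.4178]
tcp_rot: [0.803, 0.596, 0.0, 0.001]
ft_force: [-0.6, -0.6, 0.0]
gripper_width: 0.0003
```

Run:
```python
from h import *
s=manip.observe();print(s['tool_pos'],s['joint_pos'].round(2))
print(inc([.54,-.2,.42],target(0,0,tilt=0)[1],s))
```

```text
[ 0.43265057 -0.43719183  0.41779232] [-0.83  0.07  1.74  0.    1.33 -0.54]
(array([ 1.721,  0.229, -0.016]), array([ 0.003,  0.003, -0.889]), np.float64(1.72))
```

>>> send_rows --increments "0 0.3 0.04 0 0 0 -0.25; 0 0.6 0.08 0 0 0 -0.5; 0 0.9 0.12 0 0 0 -0.75; 0 1 0.13 0 0 0 -0.89; 0 1 0.13 0 0 0 -0.89"

```text
time: 3.15
tool_pos: [0.4937, -0.2992, 0.416]
tcp_rot: [0.644, 0.765, -0.0, -0.0]
ft_force: [-0.3, -0.8, -0.6]
gripper_width: 0.0004
```

Run:
```python
from h import *
s=manip.observe();print(s['tool_pos'],s['joint_pos'].round(2))
print(inc([.5,-.05,.40],target(0,0,tilt=20)[1],s))
```

```text
[ 0.49369949 -0.29924279  0.41595517] [-0.59  0.    1.81 -0.    1.33 -0.76]
(array([1.63 , 0.325, 0.107]), array([-0.   ,  0.666, -0.003]), np.float64(1.63))
```

>>> send_rows --increments "0 0.2 0.04 0 0 0.1 0; 0 0.4 0.08 0 0 0.2 0; 0 0.6 0.12 0 0 0.3 0; 0 0.8 0.16 0 0 0.45 0; 0 1 0.2 0 0 0.6 0; 0 1 0.2 0 0 0.66 0;0 1 0.2 0 0 0.66 0"

```text
time: 3.85
tool_pos: [0.4973, -0.1486, 0.4158]
tcp_rot: [0.636, 0.752, 0.11, -0.132]
ft_force: [0.4, -0.8, 0.0]
gripper_width: 0.0005
```

Run:
```python
from h import *
s=manip.observe();print(s['tool_pos'],s['joint_pos'].round(2))
print(inc([.47,-.02,.36],target(0,0,tilt=40)[1],s))
```

```text
[ 0.49727213 -0.14860469  0.41575177] [-0.48 -0.01  1.85  0.27  1.52 -0.69]
(array([ 0.698, -0.035,  0.647]), array([ 0.002,  0.673, -0.009]), 1)
```

>>> send_rows --increments "0 0.15 0 0.15 0 0.15 0; 0 0.3 0 0.3 0 0.3 0; 0 0.45 -0.02 0.45 0 0.45 0; 0 0.6 -0.03 0.6 0 0.6 0; 0 0.7 -0.03 0.65 0 0.67 0; 0 0.7 -0.03 0.65 0 0.67 0"

```text
time: 4.45
tool_pos: [0.4699, -0.0181, 0.3591]
tcp_rot: [0.606, 0.718, 0.219, -0.262]
ft_force: [-0.5, -0.7, -0.4]
gripper_width: 0.0007
```

Run:
```python
from h import *
s=manip.observe();print(s['tool_pos'],s['joint_pos'].round(2))
print(inc(*target(0,.12),s))
```

```text
[ 0.46985072 -0.0180981   0.3590999 ] [-0.4   0.02  2.01  0.57  1.55 -0.72]
(array([ 0.166, -0.049,  1.531]), array([-0.001,  0.003, -0.007]), np.float64(1.53))
```

>>> send_rows --increments "0 0.05 -0.02 0.25 0 0 0; 0 0.1 -0.03 0.5 0 0 0; 0 0.14 -0.05 0.75 0 0 0; 0 0.17 -0.05 1 0 0 0; 0 0.17 -0.05 1 0 0 0; 0 0.17 -0.05 1 0 0 0; 0 0.17 -0.05 1 0 0 0"

```text
time: 5.15
tool_pos: [0.4445, 0.0938, 0.2626]
tcp_rot: [0.605, 0.72, 0.22, -0.26]
ft_force: [-0.3, -0.6, 0.4]
gripper_width: 0.0003
```

Run:
```python
from h import *
s=manip.observe();print(s['tool_pos'],s['joint_pos'].round(2))
print(inc(*target(0,.06),s))
p=manip.snapshot('wrist');print({k:p[k] for k in('fx','fy','cx','cy')},np.round(p['T_tool_cam'],4).tolist())
T=np.array(p['T_tool_cam']);Rt=R.from_quat(s['tcp_rot']).as_matrix()
def fp(X):
    c=np.linalg.inv(T)@np.r_[Rt.T@(X-s['tool_pos']),1];th=np.arctan2(np.hypot(c[0],c[1]),c[2]);k=p['fx']*th/np.hypot(c[0],c[1]);return c[0]*k+p['cx'],c[1]*k+p['cy']
im=p['pixels'].copy()
C,Q=target(0,0);t=np.linspace(0,2*np.pi,60)
for a in t:
    u,v=fp(C+.030*(np.cos(a)*Q[:,0]+np.sin(a)*Q[:,1]));cv2.circle(im,(int(u),int(v)),0,(0,255,0),-1)
print(fp(C));cv2.imwrite('pics/w1.png',im)
print(manip.search_frame(p,'pull_ring')[:2])
```

```text
[0.44449518 0.09384726 0.2625802 ] [-0.21  0.04  2.18  0.67  1.29 -0.69]
(array([-0.004, -0.013,  0.947]), array([0.004, 0.007, 0.   ]), 1)
{'fx': 309.70691628693146, 'fy': 309.70691628693146, 'cx': 320.7896815516708, 'cy': 198.7244973400018} [[0.0003, -0.9597, -0.2809, 0.0793], [1.0, 0.0003, -0.0001, -0.0007], [0.0001, -0.2809, 0.9597, -0.1715], [0.0, 0.0, 0.0, 1.0]]
(np.float64(319.6818119642257), np.float64(175.7320237777788))
[{'position': [319.1, 198.7], 'score': 0.66}]
```

View pics/w1.png

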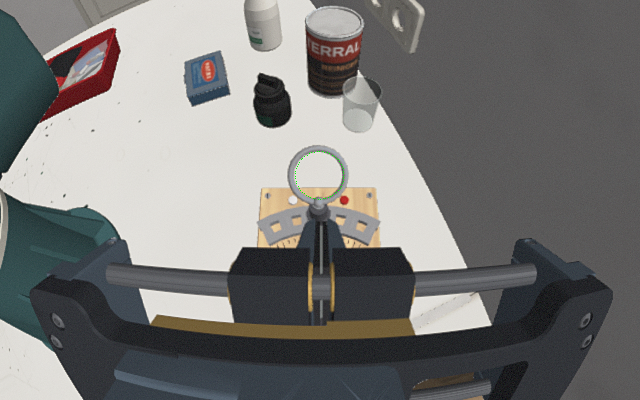

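>>> send_rows --increments "0 0 -0.01 0.2 0 0 0; 0 0 -0.01 0.4 0 0 0; 0 0 -0.01 0.6 0 0 0; 0 0 -0.01 0.8 0 0 0; 0 0 -0.01 0.95 0 0 0; 0 0 -0.01 0.95 0 0 0; 0 0 -0.01 0.95 0 0 0"

```text
time: 5.95
tool_pos: [0.4267, 0.1845, 0.1528]
tcp_rot: [0.605, 0.72, 0.22, -0.261]
ft_force: [0.8, -0.3, -0.1]
gripper_width: -0.0
```

Run:
```python
from h import *
s=manip.observe();print(s['tool_pos'],s['joint_pos'].round(2))
print(inc(*target(0,-.025),s))
p=manip.snapshot('wrist')
T=np.array(p['T_tool_cam']);Rt=R.from_quat(s['tcp_rot']).as_matrix()
def fp(X):
    c=np.linalg.inv(T)@np.r_[Rt.T@(X-s['tool_pos']),1];th=np.arctan2(np.hypot(c[0],c[1]),c[2]);k=p['fx']*th/np.hypot(c[0],c[1]);return c[0]*k+p['cx'],c[1]*k+p['cy']
im=p['pixels'].copy()
C,Q=target(0,0)
for a in np.linspace(0,2*np.pi,80):
    u,v=fp(C+.030*(np.cos(a)*Q[:,0]+np.sin(a)*Q[:,1]));cv2.circle(im,(int(u),int(v)),0,(0,255,0),-1)
cv2.imwrite('pics/w2.png',cv2.resize(im[80:330,200:440],None,fx=2.4,fy=2.4))
```

```text
[0.42666466 0.18452328 0.1528356 ] [-0.02  0.21  2.26  0.83  1.02 -0.77]
(array([-0.008,  0.002,  0.558]), array([0.001, 0.004, 0.   ]), 1)
```

View pics/w2.png

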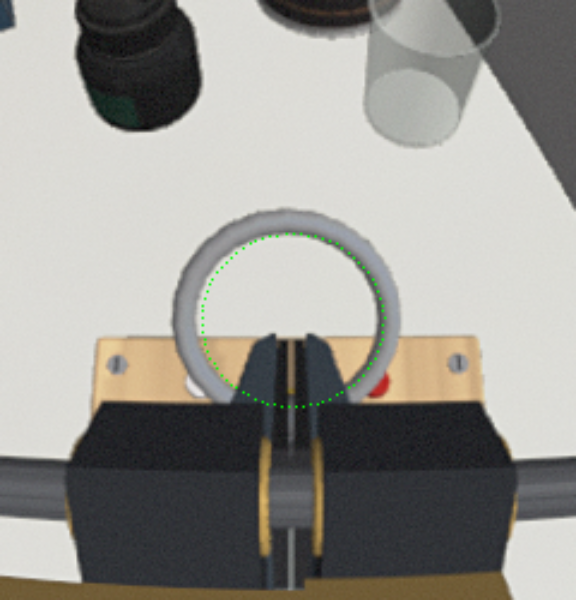

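>>> send_rows --increments "0 0 0 0.12 0 0 0; 0 0 -0.01 0.24 0 0 0; 0 0 -0.01 0.36 0 0 0; 0 0 -0.01 0.48 0 0 0; 0 0 -0.01 0.56 0 0 0; 0 0 -0.01 0.56 0 0 0; 0 0 -0.01 0.56 0 0 0"

```text
time: 6.7
tool_pos: [0.4159, 0.2375, 0.0884]
tcp_rot: [0.605, 0.72, 0.22, -0.261]
ft_force: [0.4, -0.8, 0.8]
gripper_width: 0.0008
```

Run:
```python
from h import *
s=manip.observe();print(s['tool_pos'],s['ft_force'],s['joint_pos'].round(2))
print('up 20mm',np.round(R.from_quat(s['tcp_rot']).inv().apply([0,0,.02])/.15,3),inc(*target(0,-.025),s))
p=manip.snapshot('wrist')
cv2.imwrite('pics/w3.png',cv2.resize(p['pixels'][80:330,200:440],None,fx=2.4,fy=2.4))
```

```text
[0.41590862 0.23751262 0.08842879] [ 0.38717064 -0.78217808  0.752024  ] [ 0.1   0.34  2.28  0.98  0.88 -0.86]
up 20mm [ 0.086  0.    -0.102] (array([-0.009,  0.012, -0.003]), array([0.002, 0.003, 0.   ]), 1)
```

View pics/w3.png

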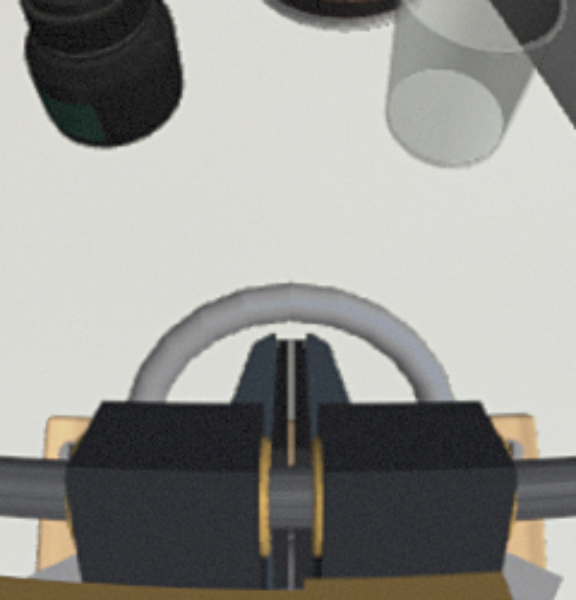

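>>> send_rows --increments "0 0.03 0 0 0 0 0; 0 0.05 0 0 0 0 0; 0 0.06 0 0 0 0 0; 0 0.06 0 0 0 0 0; 0 0.06 0 0 0 0 0"

```text
time: 7.25
tool_pos: [0.4141, 0.2446, 0.0936]
tcp_rot: [0.605, 0.72, 0.22, -0.261]
ft_force: [-0.0, -0.4, -0.0]
gripper_width: 0.0004
```

>>> send_rows --increments "0 0.009 0 -0.01 0 0 0; 0 0.017 0 -0.02 0 0 0; 0 0.026 0 -0.031 0 0 0; 0 0.026 0 -0.031 0 0 0; 0 0.026 0 -0.031 0 0 0"

```text
time: 7.75
tool_pos: [0.414, 0.2445, 0.0995]
tcp_rot: [0.605, 0.719, 0.22, -0.261]
ft_force: [0.4, -1.9, -4.2]
gripper_width: 0.0004
```

>>> send_rows --increments "0 0.009 0 -0.01 0 0 0; 0 0.017 0 -0.02 0 0 0; 0 0.026 0 -0.031 0 0 0; 0 0.034 0 -0.041 0 0 0; 0 0.034 0 -0.041 0 0 0; 0 0.034 0 -0.041 0 0 0"

```text
time: 8.35
tool_pos: [0.4141, 0.2446, 0.1077]
tcp_rot: [0.605, 0.719, 0.22, -0.261]
ft_force: [0.7, -2.7, -6.0]
gripper_width: 0.0002
```

>>> send_rows --increments "0 0.009 0 -0.01 0 0 0; 0 0.017 0 -0.02 0 0 0; 0 0.026 0 -0.031 0 0 0; 0 0.034 0 -0.041 0 0 0; 0 0.043 0 -0.051 0 0 0; 0 0.043 0 -0.051 0 0 0; 0 0.043 0 -0.051 0 0 0"

```text
time: 9.05
tool_pos: [0.4141, 0.2446, 0.1177]
tcp_rot: [0.605, 0.719, 0.22, -0.261]
ft_force: [1.0, -3.1, -8.8]
gripper_width: 0.0003
```

Run:
```python
from h import *
s=manip.observe();print(s['tool_pos'],s['ft_force'],s['joint_pos'].round(2))
o=PIV
Rt=R.from_quat(s['tcp_rot'])
for a in (-2,-4,-6,-8,-10,-12,-13):
    W=R.from_euler('z',a,degrees=True);P=PIV+W.apply(s['tool_pos']-PIV)
    d,w,k=inc(P,(W*Rt).as_matrix(),s);print(a,*d,*w)
p=manip.snapshot('wrist')
cv2.imwrite('pics/w4.png',cv2.resize(p['pixels'][80:330,200:440],None,fx=2.4,fy=2.4))
```

```text
[0.41405279 0.24464286 0.11765045] [ 1.03508523 -3.14080882 -8.78506322] [ 0.12  0.27  2.28  0.95  0.91 -0.79]
-2 -0.0 0.047 -0.0 -0.043 -0.0 0.051
-4 -0.002 0.093 -0.001 -0.086 -0.0 0.102
-6 -0.004 0.14 -0.004 -0.128 -0.0 0.153
-8 -0.008 0.186 -0.007 -0.171 -0.0 0.205
-10 -0.013 0.233 -0.011 -0.214 -0.0 0.256
-12 -0.02 0.279 -0.016 -0.257 -0.0 0.307
-13 -0.023 0.301 -0.02 -0.278 -0.0 0.332
```

View pics/w4.png

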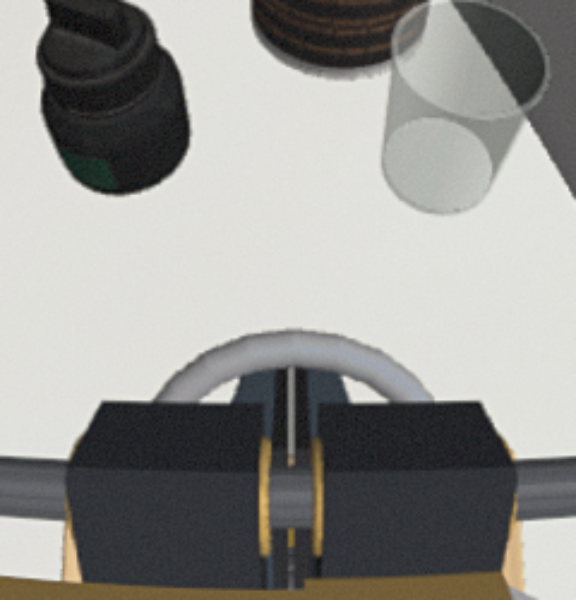

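>>> send_rows --increments "0 0 0.023 0 -0.02 0 0.025; 0 0 0.07 0 -0.065 0 0.077; 0 -0.003 0.117 -0.002 -0.107 0 0.128; 0 -0.006 0.163 -0.005 -0.15 0 0.18; 0 -0.01 0.21 -0.009 -0.193 0 0.23; 0 -0.016 0.256 -0.013 -0.235 0 0.28; 0 -0.02 0.279 -0.016 -0.257 0 0.307; 0 -0.02 0.279 -0.016 -0.257 0 0.307"

```text
time: 9.9
tool_pos: [0.4566, 0.2479, 0.1175]
tcp_rot: [0.678, 0.651, 0.246, -0.236]
ft_force: [-0.2, -5.4, -8.3]
gripper_width: 0.0005
```

```bash
cat > look.py <<'E'
from h import *
import sys
s=manip.observe();print(s['time'],s['tool_pos'],s['ft_force'])
p=manip.snapshot('wrist');n=sys.argv[1]
T=np.array(p['T_tool_cam']);Rt=R.from_quat(s['tcp_rot']).as_matrix()
def fp(X):
    c=np.linalg.inv(T)@np.r_[Rt.T@(X-s['tool_pos']),1];th=np.arctan2(np.hypot(c[0],c[1]),c[2]);k=p['fx']*th/np.hypot(c[0],c[1]);return c[0]*k+p['cx'],c[1]*k+p['cy']
im=p['pixels'].copy();C,Q=target(-12,0,z=float(sys.argv[2]))
for a in np.linspace(0,2*np.pi,80):
    u,v=fp(C+.038*(np.cos(a)*Q[:,0]+np.sin(a)*Q[:,1]));cv2.circle(im,(int(u),int(v)),0,(0,255,0),-1)
cv2.imwrite(f'pics/{n}.png',cv2.resize(im[80:330,200:440],None,fx=2.4,fy=2.4))
t=manip.snapshot('top');cv2.imwrite(f'pics/{n}t.png',cv2.resize(t['pixels'][145:245,255:385],None,fx=6,fy=6,interpolation=cv2.INTER_CUBIC))
E
python3 look.py w5 0.021
```

```text
9.9 [0.45657231 0.24791533 0.11747318] [-0.21809386 -5.42086488 -8.29544378]
```

View pics/w5.png

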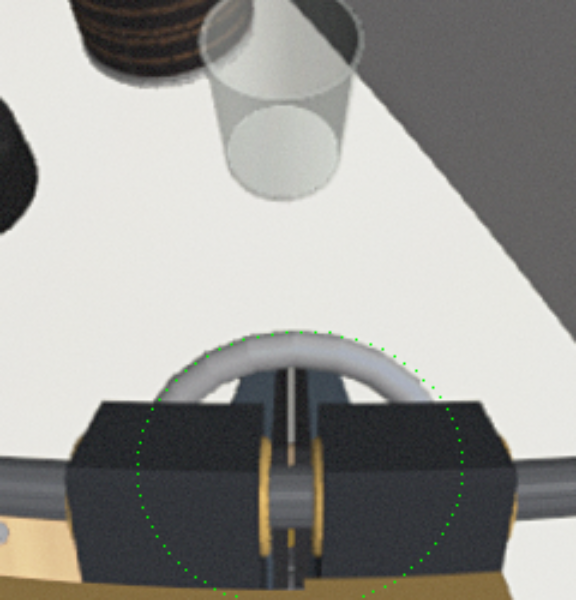

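>>> send_rows --increments "0 0 0.007 0 0 0 0; 0 -0.013 0.007 0.015 0 0 0; 0 -0.026 0.007 0.031 0 0 0; 0 -0.039 0.007 0.046 0 0 0; 0 -0.052 0.007 0.061 0 0 0; 0 -0.065 0.007 0.077 0 0 0; 0 -0.065 0.007 0.077 0 0 0"

```text
time: 10.7
tool_pos: [0.4571, 0.2479, 0.1022]
tcp_rot: [0.677, 0.652, 0.246, -0.237]
ft_force: [0.4, -5.2, -6.4]
gripper_width: 0.0002
```

>>> send_rows --increments "0 -0.013 0 0.015 0 0 0; 0 -0.026 0 0.031 0 0 0; 0 -0.039 0 0.046 0 0 0; 0 -0.052 0 0.061 0 0 0; 0 -0.052 0 0.061 0 0 0"

```text
time: 11.2
tool_pos: [0.4571, 0.2481, 0.0904]
tcp_rot: [0.677, 0.652, 0.246, -0.237]
ft_force: [0.9, 0.0, 0.1]
gripper_width: 0.0003
```

```bash
python3 look.py w6 0; python3 -c "
from h import *
print(inc(*target(-12,-.02)))"
```

```text
11.2 [0.45708901 0.24806677 0.09037803] [0.94771573 0.00270801 0.07294144]
(array([-0.056,  0.008, -0.057]), array([ 0.001,  0.002, -0.001]), 1)
```

View pics/w6.png

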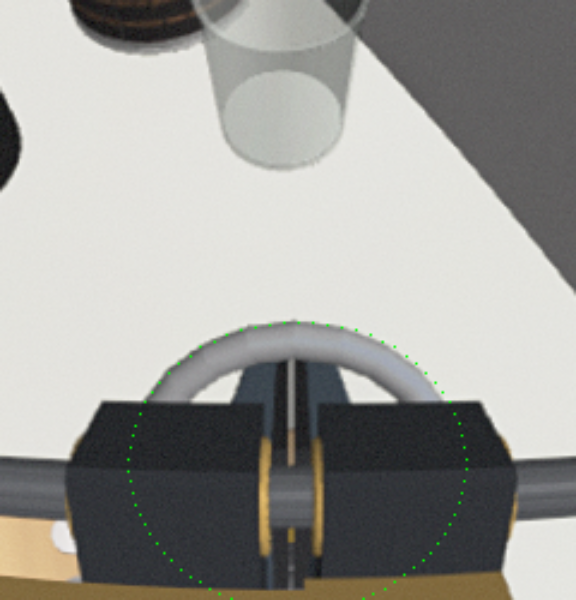

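The ring lines up with the pin-home overlay and the load is gone, so I'll centre the fingers and back out along the ring axis.

>>> send_rows --increments "0 -0.03 0 0 0 0 0; 0 -0.056 0.004 0 0 0 0; 0 -0.056 0.004 -0.1 0 0 0; 0 -0.056 0.004 -0.2 0 0 0; 0 -0.056 0.004 -0.35 0 0 0; 0 -0.056 0.004 -0.55 0 0 0; 0 -0.056 0.004 -0.8 0 0 0; 0 -0.056 0.004 -1 0 0 0"

```text
time: 12.1
tool_pos: [0.4537, 0.1439, 0.2012]
tcp_rot: [0.677, 0.652, 0.246, -0.236]
ft_force: [0.1, -0.1, 0.2]
gripper_width: 0.0004
```

>>> send_rows --increments "0 0 0 -0.3 0 0 0; 0 0 0 -0.6 0 0 0; 0 0 0 -0.6 0 0 0"

```text
time: 12.4
tool_pos: [0.4537, 0.0847, 0.273]
tcp_rot: [0.677, 0.652, 0.248, -0.234]
ft_force: [0.2, -0.8, -1.0]
gripper_width: 0.0002
```

```bash
sed -i 's/\[80:330,200:440\]/[100:300,200:440]/' look.py; python3 look.py w7 0
python3 - <<'E'
from h import *
a=cv2.imread('pics/w7.png');b=cv2.imread('pics/w7t.png')
print(a.shape,b.shape)
b=cv2.resize(b,(390,300));o=np.zeros((480,576+200,3),np.uint8);o[:480,:576]=a;cv2.imwrite('pics/w7c.png',a)
E
```

```text
12.4 [0.45372481 0.08474752 0.27301006] [ 0.15026455 -0.79333778 -1.00637469]
(480, 576, 3) (600, 780, 3)
```

View pics/w7.png

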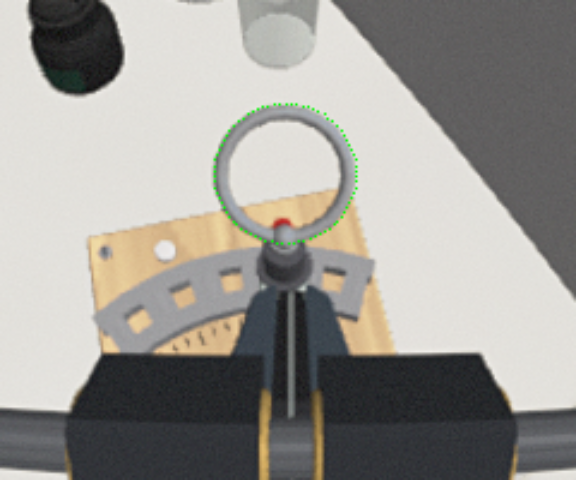

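View pics/w7t.png

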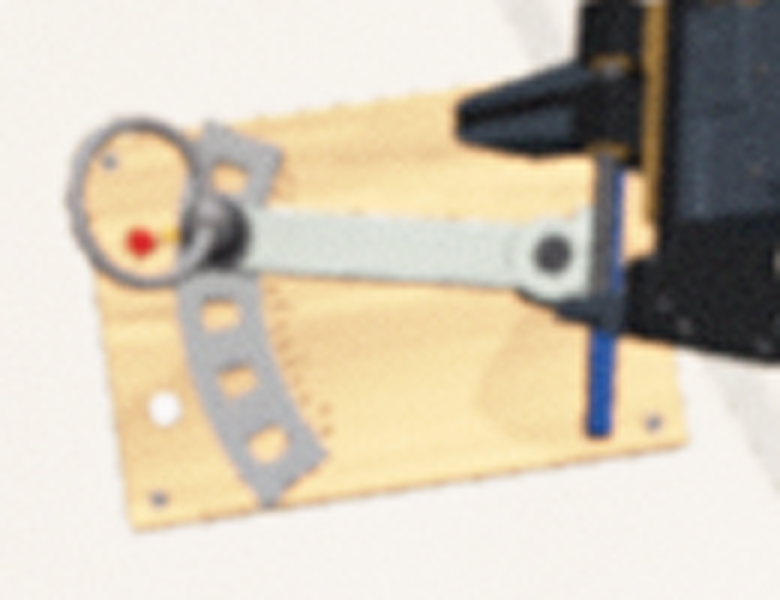

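Both views show the arm in the red stud's hole (wrist view: red at about (283,224), in line under the ring stem; top view: yellow nose pointing at red at (141,241)). The ring matches the pin-home circle and the gripper is clear.

```bash
python3 -c "
from h import *
print(manip.observe()['dq'].round(4));print(manip.finish_job())"
```

```text
[ 0.0275  0.0263  0.0236  0.0039 -0.0077 -0.0011]
the job is handed in; nothing more can be done
None
```

The mitre gauge is set at the red stud, and I handed the job in at about 12.5 s of the 45 s allowed. The hand-in gave no verdict.

**What I did:** I put the shut fingertips through the ring along its axis and lifted the pin about 20 mm (estimated from finger travel). I then swung the arm 12° clockwise to the far hole and lowered the pin until the load went to zero. Finally I centred the fingers in the ring and backed out about 24 cm.

**Force:** The highest force reading between moves was about 10 N, against the 35 N limit. The fingers stayed shut, so the ring was never gripped.

**Last checks:**
- **Arm position:** The top and wrist pictures both show the arm's yellow nose in line with the red stud.
- **Pin:** The ring matches the circle I projected for the pin fully home at that hole, apart from 1–2 mm sideways, which is about the calibration error. The pin height was judged only this way and from the load vanishing.
- **Surroundings:** The gripper is clear of the gauge, with only noise on the force reading. In the last wrist picture the one jar and the beaker in view are upright. I did not re-measure the positions of the loose things.
- **Not ideal:** The robot was still settling when I handed in, with joint speeds up to 0.03 rad/s in free air.

I viewed 10 pictures.

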